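# Find the hidden catch of the sample tray by feel

## Robot

A 7-joint arm with a two-finger parallel gripper is mounted at the origin on a cart in front of the work surface, level with it; the furniture and walls round the work are solid. World frame = base frame: x ahead of the robot, y to its left, z up, the work surface at z = 0. Lengths are in m, angles in rad, forces in N, time in s.
With the tool pointing down it reaches from about 0.35 to 0.9 m from the base axis. Payload 19.9 kg.
Tool frame: the origin (TCP) lies midway between the tips of the shut fingers; the grasp point (between the pads) lies 19 mm behind it; z points along the fingers, y is the line along which they close (so a half turn about z gives the same grasp; the last joint's range is limited). The gripper opens to 85 mm and grips with 20 to 120 N. Pads are 22 mm wide; open, the fingers measure 114 mm over their backs; the gripper's body (76 mm by 85 mm) begins 54 mm behind the grasp point. The pads swing forward as they close: fully open they stand 13 mm farther back than shut.
Start: joints at [-1.208, 0.417, -0.01, 1.614, 0.005, 1.111, -0.053], TCP at [0.246, 0.574, 0.231] pointing down, gripper open.
Joint ranges: [-2.81, 2.81], [-0.39, 2.02], [-1.27, 1.25], [0.06, 2.57], [-1.19, 4.33], [0.19, 2], [-2.82, 2.82]. Speed limits (rad/s): [1.89, 1.89, 2.39, 2.39, 3.01, 3.01, 3.01].

## Interface

Orientations are given as a rotation vector (axis times angle).
In Python, from cell import observe, camera, finish_job, spot_in gives the robot as it stands. The module is installed in compiled form; this text tells all that it offers.
- The arm moves only by the tool carry_out, never from a script. Its argument "steps" is a list of rows, each a list of 2 entries, a list of its own where there are three numbers: the shift along the tool's x, y, z in units of 60 mm (1.0 is 60 mm), then the turn about the tool's z in units of 8 degrees (1.0 is 8 degrees). A call has exactly 8 rows; each row is the pose to reach, as a shift and turn from the pose commanded when the call began, along the tool's axes at that moment; what a row does not reach only later rows make up. A row lasts 1/8 s, in which the tool goes at most 62.5 mm and 10.7 degrees, less where a joint would pass 70% of its speed; a pose out of reach is approached as far as the arm can. A call with a gripper value outside its range is refused whole. "claw" is the opening, from -1 (shut) to 1 (fully open), set as the call begins (left out, the last holds). The fingers move at their own pace and stop on an object; "squeeze" is the grip in N (left out, the last holds). Time passes only in rows, so rows that repeat a pose let the fingers close, or fill a call up. It gives the time, the measured TCP pose, the force, the opening and the grip force at its end, in the units of the state.
- observe(): the state, without advancing time (a new reading comes with each control period).
- camera(name): name is "side" or "top" or "wrist"; returns a dict with "pixels" (420x560x3 uint8, red, green, blue), "range_z" (420x560 float32, m along the optical axis (not along the pixel's ray), 0 where there is no reading), "fx", "fy", "cx", "cy" (pixels), "R" (3x3) and "t" (3): a world point X has camera coordinates R X + t. Camera axes: x right, y down, z forward; pixel columns grow to the right and rows downward; lengths in m; the calibration is good to about 2 mm. A picture is of the moment at which its call begins.
- finish_job(): hands the job in; it is judged then, once.
Trained networks look in a picture, given as the dict that the camera call returned (one of the last four; its "shot" number tells which), for a name from the list of things; names that differ only in an ending like _2 or _b are one class to them, and where a whole thing is asked for, a point or a joint stands for the part that bears it (a point fixed in the world has none). Each returns a list of dicts, best first, with "score" (0 to 1); they miss things now and then, are a little off and sometimes report something else, mostly with a low value. They report only what shows in the picture. A call takes as long as a camera call. They do not tell look-alikes from the thing itself.
- spot_in(query, picture): "bbox" ([centre column, centre row, width, height] in pixels, round what is visible of it).
The state is a dict: "time_s": time; "qpos": joint angles; "qvel": joint speeds; "tau": joint torques, N m; "tcp_pos": TCP position; "orientation": TCP orientation; "ft_force": force on the tool from outside, world axes, zero at the start; "ft_torque": the same for the moment, N m; "finger_gap": finger opening in m; "grip_force": force on a finger pad.
Only numpy, scipy, OpenCV 4.12 (cv2) and the standard library are available. Lean on these libraries where they do the work, as an engineer would, in place of code of your own. Each camera call takes 0.05 s, during which the arm holds its last target. There are 200 camera calls.

## Task

Open the bench sampler's tray: one of the five look-alike plates in the row along its top is a concealed push catch and the other four are rigid blanking plates, so feel along the row with closed fingertips for the plate that gives, press it right in, and take the hand away so that the catch comes back up and the tray is left sprung open. Only touch and press: do not pick up anything, and leave the vial, the dropper bottle and the tin standing where they are.

Things in the scene. Friction and masses are not known exactly. Their poses are not given: they have to be found in the camera images.
- sampler: Bench sampler, a white box fixed to the bench, 150 (x) x 284 (y) x 84 mm high. Origin: centre of its underside, on the bench; x to its back, y to its left, z up. Its front (-x) faces the robot within 0.25 rad of yaw. Its flat top is at z = 84 mm; nothing stands on it.
- row_mid (a point): Centre of the row of five grey square plates in the sampler's top, at the plates' top faces: 82.5 mm above the bench, 1.5 mm below the sampler's top. Axes as the sampler's. Plates are 39 x 39 mm in wells 41 mm wide, centred at y = -104, -52, 0, +52, +104 mm from here, x = 0. One of them, at any place, is the catch; the other four look the same but are rigid.
- catch (a joint): How far the catch plate is pressed down, m: 0 = up at rest, 0.006 = fully in. It slides straight down on a spring: about 1.5 N starts it, 5 to 6 N holds it fully in, and it comes back up when let go. It frees the tray at about 3.5 mm. Which place in the row it has is not given.
- tray (a joint): How far the white sample tray is out of the sampler's front (towards its -x), m: about 0 = shut, held by the catch; 0.036 = fully open. When the catch is pressed a spring drives it out in under a second and keeps it open. Its front, 248 wide x 42 mm high, 18 to 60 mm above the bench, is flush when shut, with nothing to hold it by.
- vial_mid (a point): Middle of a loose upright sample vial with a white cap, 28 mm diameter x 95 mm high, standing on the bench to the left of the sampler. To be left alone.
- dropper_mid (a point): Middle of a loose upright brown dropper bottle, 33 mm diameter x 102 mm high, standing on the bench to the left of the sampler, behind the vial. To be left alone.
- tin_mid (a point): Middle of a loose round white tin, 56 mm diameter x 32 mm high, standing on the bench to the right of the sampler. To be left alone.
There are look-alikes about, which are no part of the job. What is shaped like the part that bears tin_mid but pink or purple is not meant. What is shaped like the part that bears dropper_mid but blue is not meant.

How it is judged:
On the way:
1. the catch plate is pressed in (value of joint catch above 0.0028 m), for 0.02 s.
At the end, for the whole second after the job is handed in: the tray stands at least 30 mm out and at rest, the catch is back up (within 1.5 mm), and the vial, dropper bottle and tin stand upright within 30 mm of where they were (value of joint tray above 0.03 m and velocity of joint tray below 0.01 m/s and value of joint catch below 0.0015 m and not (distance of vial_mid from where it was at the start of the episode above 0.03 m) and not (distance of dropper_mid from where it was at the start of the episode above 0.03 m) and not (distance of tin_mid from where it was at the start of the episode above 0.03 m) and angle between each of vial_mid, dropper_mid, tin_mid's own z axis and vertical below 0.2 rad); the robot touches nothing.
It fails at once if the sample vial is lifted or moved by more than 30 mm (distance of vial_mid from where it was at the start of the episode above 0.03 m).
It fails at once if the dropper bottle is lifted or moved by more than 30 mm (distance of dropper_mid from where it was at the start of the episode above 0.03 m).
It fails at once if the round tin is lifted or moved by more than 30 mm (distance of tin_mid from where it was at the start of the episode above 0.03 m).
It also fails if it takes over 48 s, if anything falls off the work surface, if the arm or the gripper's body presses on something with over 40 N, if the wrist force passes 120 N, or if a joint passes its speed limit or range.

## Working session

There is one attempt and no reset: what is moved stays moved. The work goes in short steps, Python scripts to look and compute and a tool call to move; the robot and the scene stay as the last step left them, time stands still between calls to the robot, and variables do not carry over. Pictures are saved under pics/ and viewed, at most 10 in all, crops included, and the job is handed in when it is done.

Besides the shell and the picture viewer there is one more tool, called after "Call:" as name(argument=value, ...) on one line, values as JSON. carry_out: Moves the arm, as the interface text tells. Its arguments: {"type":"object","properties":{"steps":{"type":"array","items":{"type":"array"}},"claw":{"type":"number"},"squeeze":{"type":"number"}},"required":["steps"]}

```bash
mkdir -p pics; python3 - <<'E'
from cell import *
import cv2,numpy as np
s=observe();print(s['time_s'],s['tcp_pos'],s['orientation'],s['ft_force'],s['finger_gap'])
for n in("top","side"):
    p=camera(n);cv2.imwrite(f"pics/{n}0.png",p['pixels'][:,:,::-1]);np.savez(n+'0.npz',**{k:p[k] for k in p if k!='shot'})
    for q in("sampler","row_mid","vial_mid","dropper_mid","tin_mid"):
        try:
            for d in spot_in(q,p)[:3]:print(n,q,np.round(d['bbox']),round(d['score'],2))
        except Exception as e:print(q,e)
E
```

```text
0.0 [0.2460313  0.57417526 0.23067067] [-6.31484109e-01 -3.07731920e+00  1.85058731e-03] [-0.3259666  -0.22665533 -0.02839537] 0.08550103984617483
top sampler [281. 209. 143.  94.] 0.64
top row_mid [278. 210. 141.  92.] 0.78
top vial_mid [190. 217.  19.  13.] 0.8
top dropper_mid [186. 194.  24.  16.] 0.78
top dropper_mid [158. 194.  20.  15.] 0.55
top tin_mid [375. 187.  28.  24.] 0.97
top tin_mid [410. 228.  30.  21.] 0.81
top tin_mid [363. 235.  26.  27.] 0.7
side sampler [259. 237.  88. 114.] 0.89
side row_mid [261. 236.  90. 121.] 0.56
side vial_mid [279. 297.  19.  48.] 0.57
side dropper_mid [253. 336.  23.  52.] 0.68
side dropper_mid [248. 304.  22.  41.] 0.65
side tin_mid [233. 186.  16.  26.] 0.69
side tin_mid [269. 169.  21.  27.] 0.58
```

View pics/top0.png

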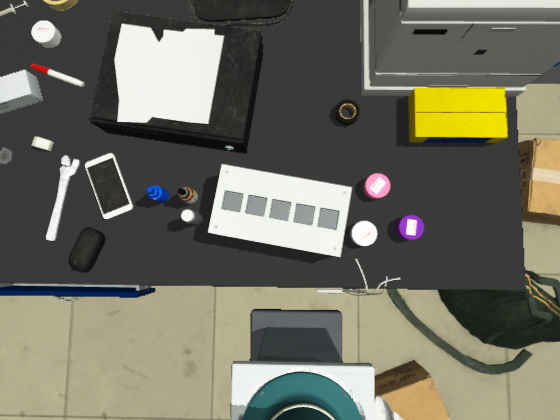

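View pics/side0.png

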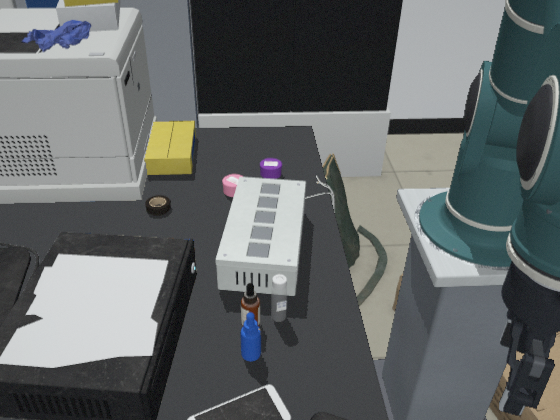

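```bash
python3 - <<'E'
import numpy as np,cv2
from scipy.spatial.transform import Rotation as Ro
p=dict(np.load('top0.npz'))
z=p['range_z'];v,u=np.mgrid[:420,:560]
C=np.stack([(u-p['cx'])/p['fx']*z,(v-p['cy'])/p['fy']*z,z],-1)
W=(C-p['t'])@p['R']
np.save('W.npy',W)
m=(abs(W[...,2]-.084)<.008)&(z>0)&(u>195)&(u<365)&(v>150)&(v<270)
n,l,st,ce=cv2.connectedComponentsWithStats(m.astype(np.uint8))
k=1+np.argmax(st[1:,4]);P=W[l==k];print(len(P),P.mean(0),P.min(0),P.max(0))
r=cv2.minAreaRect((P[:,:2]*1000).astype(np.float32));print(r)
im=p['pixels'].copy()
c=cv2.resize(im[150:260,140:440,::-1],None,fx=2.6,fy=2.6,interpolation=cv2.INTER_CUBIC);cv2.imwrite('pics/crop0.png',c)
for a in[(190,217),(186,194),(158,194),(375,187),(410,228),(363,235)]:print(a,W[a[1],a[0]].round(3),im[a[1],a[0]])
print(Ro.from_rotvec([-6.31484109e-01,-3.07731920e+00,1.85058731e-03]).as_matrix().round(3))
E
```

```text
9240 [0.48941483 0.05349346 0.0842116 ] [ 0.39400389 -0.09611153  0.07606337] [0.58743012 0.20507659 0.09001765]
((490.30291748046875, 54.29096984863281), (284.4174499511719, 150.32138061523438), 80.38813018798828)
(190, 217) [0.471 0.242 0.096] [246 246 242]
(186, 194) [0.522 0.256 0.079] [107 104  92]
(158, 194) [0.523 0.322 0.063] [ 11  65 170]
(375, 187) [ 0.549 -0.16   0.034] [250 250 248]
(410, 228) [ 0.458 -0.238  0.029] [246 247 244]
(363, 235) [ 0.441 -0.133  0.031] [251 251 248]
[[-0.919  0.394 -0.   ]
 [ 0.394  0.919 -0.001]
 [-0.    -0.001 -1.   ]]
```

View pics/crop0.png

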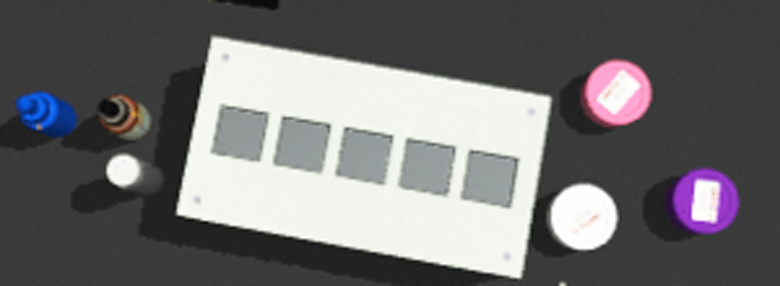

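The tin candidates are pink (375,187), purple (410,228) and white (363,235), so the real tin is the white one. The dropper candidates are brown (186,194) and blue (158,194), so the real one is the brown one. The vial is at (190,217). The crop clearly shows the five plates running from (231,201) to (328,219). The sampler measures 284 x 150 mm with its top at z = 0.084, centred at (0.490, 0.054) with a yaw of -9.6°. I'm moving in high with the fingers shut and the tool aligned with the sampler.

Call:
carry_out(steps=[[[-0.4, -0.3, 0], -0.2], [[-0.9, -0.6, 0], -0.5], [[-1.4, -1.0, 0], -0.8], [[-1.9, -1.3, 0], -1.1], [[-2.4, -1.7, 0], -1.4], [[-2.9, -2.0, 0], -1.6], [[-3.4, -2.35, 0], -1.7], [[-3.8, -2.6, 0], -1.7]], claw=-1, squeeze=20)

```text
time_s: 1.6
tcp_pos: [0.3951, 0.3399, 0.2315]
orientation: [0.264, 3.13, 0.0]
ft_force: [-0.3, 0.2, -0.6]
finger_gap: -0.0
grip_force: 0.0
```

```bash
cat > h.py <<'E'
from cell import *
import numpy as np
from scipy.spatial.transform import Rotation as Ro
c=np.array([.490,.054]);a=np.radians(80.4)
ey=np.array([np.cos(a),np.sin(a)]);ex=np.array([ey[1],-ey[0]])
def rep():
    s=observe();M=Ro.from_rotvec(s['orientation']).as_matrix();d=np.array(s['tcp_pos'])
    print('t',s['time_s'],'tcp',d.round(4),'F',np.round(s['ft_force'],2),'gap',round(s['finger_gap'],4))
    print('in row frame x,y mm',((d[:2]-c)@ex*1000).round(1),((d[:2]-c)@ey*1000).round(1),'tool y ang',np.degrees(np.arctan2(M[1,1],M[0,1])).round(2),'tilt',M[:,2].round(3))
    for y in(104,52,0,-52,-104):
        t=np.r_[c+ey*y/1000,.0825]-d
        print(y,'units',(M.T@t/.06).round(2))
E
python3 -c "
from h import *
rep()
W=np.load('W.npy');print(W[210,280])"
```

```text
t 1.6 tcp [0.3951 0.3399 0.2315] F [-0.28  0.17 -0.61] gap -0.0
in row frame x,y mm -141.3 266.1 tool y ang 80.37 tilt [ 0.  0. -1.]
104 units [-2.36 -2.7   2.48]
52 units [-2.36 -3.57  2.48]
0 units [-2.36 -4.43  2.48]
-52 units [-2.36 -5.3   2.48]
-104 units [-2.36 -6.17  2.48]
[0.48974574 0.05274553 0.0800613 ]
```

Call:
carry_out(steps=[[[-0.5, -0.6, 0], 0], [[-1.0, -1.15, 0], 0], [[-1.5, -1.7, 0], 0], [[-2.0, -2.3, 0], 0], [[-2.36, -2.7, 0.3], 0], [[-2.36, -2.7, 0.9], 0], [[-2.36, -2.7, 1.6], 0], [[-2.36, -2.7, 2.1], 0]])

```text
time_s: 2.6
tcp_pos: [0.5065, 0.1578, 0.1038]
orientation: [-0.263, -3.13, 0.001]
ft_force: [1.4, -0.2, -0.1]
finger_gap: -0.0
grip_force: 0.0
```

```bash
python3 -c "
from h import *
import cv2
rep()
p=camera('wrist');cv2.imwrite('pics/w1.png',p['pixels'][:,:,::-1])"
```

```text
t 2.6 tcp [0.5065 0.1578 0.1038] F [ 1.4  -0.21 -0.11] gap -0.0
in row frame x,y mm -1.0 105.1 tool y ang 80.4 tilt [-0.001 -0.    -1.   ]
104 units [-0.02 -0.02  0.36]
52 units [-0.02 -0.88  0.36]
0 units [-0.02 -1.75  0.36]
-52 units [-0.02 -2.62  0.36]
-104 units [-0.02 -3.48  0.36]
```

View pics/w1.png

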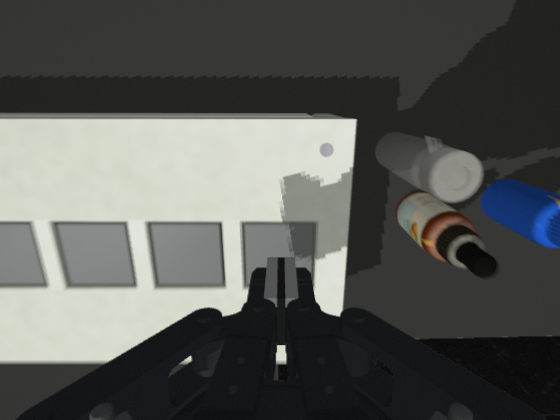

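The wrist view shows the shut fingertips over the leftmost plate, around (278,262), with the vial and bottles to the right and clear. I'm lowering gently onto it.

Call:
carry_out(steps=[[[-0.02, -0.02, 0.15], 0], [[-0.02, -0.02, 0.28], 0], [[-0.02, -0.02, 0.32], 0], [[-0.02, -0.02, 0.34], 0], [[-0.02, -0.02, 0.36], 0], [[-0.02, -0.02, 0.37], 0], [[-0.02, -0.02, 0.38], 0], [[-0.02, -0.02, 0.38], 0]])

```text
time_s: 3.65
tcp_pos: [0.5079, 0.1566, 0.0826]
orientation: [0.263, 3.13, -0.0]
ft_force: [-0.6, -0.6, 2.0]
finger_gap: -0.0001
grip_force: 1.4
```

```bash
python3 -c "
from h import *
rep()"
```

```text
t 3.65 tcp [0.5079 0.1566 0.0826] F [-0.61 -0.56  1.95] gap -0.0001
in row frame x,y mm 0.6 104.1 tool y ang 80.41 tilt [ 0. -0. -1.]
104 units [ 0.01 -0.    0.  ]
52 units [ 0.01 -0.87  0.  ]
0 units [ 0.01 -1.74  0.  ]
-52 units [ 0.01 -2.6   0.  ]
-104 units [ 0.01 -3.47  0.  ]
```

Just in contact at 2 N. Next is a further 2.4 mm commanded in small steps.

Call:
carry_out(steps=[[[0, 0, 0.01], 0], [[0, 0, 0.02], 0], [[0, 0, 0.02], 0], [[0, 0, 0.03], 0], [[0, 0, 0.03], 0], [[0, 0, 0.04], 0], [[0, 0, 0.04], 0], [[0, 0, 0.04], 0]])

```text
time_s: 4.65
tcp_pos: [0.5081, 0.1567, 0.0824]
orientation: [0.263, 3.13, 0.001]
ft_force: [-18.4, -3.9, 52.3]
finger_gap: -0.0002
grip_force: 26.3
```

That plate is rigid, at 52 N with no travel. I'm lifting and trying the next one to the right, pressing 1.2 mm.

Call:
carry_out(steps=[[[0, 0, -0.3], 0], [[0, -0.45, -0.3], 0], [[0, -0.867, -0.3], 0], [[0, -0.867, -0.25], 0], [[0, -0.867, -0.12], 0], [[0, -0.867, -0.05], 0], [[0, -0.867, -0.02], 0], [[0, -0.867, -0.02], 0]])

```text
time_s: 5.65
tcp_pos: [0.4991, 0.106, 0.0824]
orientation: [-0.261, -3.13, -0.001]
ft_force: [-15.3, -1.4, 37.7]
finger_gap: -0.0
grip_force: 19.4
```

```bash
python3 -c "
from h import *
rep()"
```

```text
t 5.65 tcp [0.4991 0.106  0.0824] F [-15.29  -1.36  37.69] gap -0.0
in row frame x,y mm 0.3 52.8 tool y ang 80.46 tilt [-0.     0.001 -1.   ]
104 units [ 0.    0.85 -0.  ]
52 units [ 0.01 -0.01 -0.  ]
0 units [ 0.01 -0.88 -0.  ]
-52 units [ 0.01 -1.75 -0.  ]
-104 units [ 0.01 -2.61 -0.  ]
```

This one is rigid too, so on to the next.

Call:
carry_out(steps=[[[0, 0, -0.3], 0], [[0, -0.45, -0.3], 0], [[0, -0.87, -0.3], 0], [[0, -0.87, -0.25], 0], [[0, -0.87, -0.12], 0], [[0, -0.87, -0.05], 0], [[0, -0.87, -0.01], 0], [[0, -0.87, -0.01], 0]])

```text
time_s: 6.65
tcp_pos: [0.4905, 0.0541, 0.0817]
orientation: [-0.262, -3.13, 0.0]
ft_force: [0.6, -0.6, -0.6]
finger_gap: -0.0001
grip_force: 0.0
```

```bash
python3 -c "
from h import *
rep()"
```

```text
t 6.65 tcp [0.4905 0.0541 0.0817] F [ 0.56 -0.6  -0.57] gap -0.0001
in row frame x,y mm 0.4 0.1 tool y ang 80.43 tilt [-0. -0. -1.]
104 units [ 0.01  1.73 -0.01]
52 units [ 0.01  0.86 -0.01]
0 units [ 0.01 -0.   -0.01]
-52 units [ 0.01 -0.87 -0.01]
-104 units [ 0.01 -1.74 -0.01]
```

Call:
carry_out(steps=[[[0, 0, 0.01], 0], [[0, 0, 0.01], 0], [[0, 0, 0.02], 0], [[0, 0, 0.02], 0], [[0, 0, 0.03], 0], [[0, 0, 0.03], 0], [[0, 0, 0.03], 0], [[0, 0, 0.03], 0]])

```text
time_s: 7.65
tcp_pos: [0.4906, 0.0538, 0.0801]
orientation: [0.263, 3.13, -0.0]
ft_force: [0.6, -0.6, 4.4]
finger_gap: 0.0001
grip_force: 2.1
```

The centre plate gives: it is 2.4 mm down at about 4 N. I'll press it right in, then lift away.

Call:
carry_out(steps=[[[0, 0, 0.02], 0], [[0, 0, 0.04], 0], [[0, 0, 0.05], 0], [[0, 0, 0.06], 0], [[0, 0, 0.06], 0], [[0, 0, 0.06], 0], [[0, 0, 0.06], 0], [[0, 0, 0.06], 0]])

```text
time_s: 8.65
tcp_pos: [0.4906, 0.0538, 0.0766]
orientation: [0.263, 3.13, -0.0]
ft_force: [1.4, 0.3, 4.8]
finger_gap: -0.0
grip_force: 2.6
```

Call:
carry_out(steps=[[[0, 0, -0.2], 0], [[0, 0, -0.6], 0], [[0, 0, -1.2], 0], [[0, 0, -1.8], 0], [[0, 0, -2.4], 0], [[0, 0, -2.5], 0], [[0, 0, -2.5], 0], [[0, 0, -2.5], 0]])

```text
time_s: 9.65
tcp_pos: [0.4899, 0.0537, 0.2256]
orientation: [-0.263, -3.129, 0.001]
ft_force: [0.0, -0.7, -0.5]
finger_gap: -0.0001
grip_force: 0.0
```

```bash
python3 -c "
from h import *
import cv2
rep()
p=camera('wrist');q=camera('side')
cv2.imwrite('pics/end.png',cv2.resize(np.hstack([p['pixels'],q['pixels']])[:,:,::-1],(800,300)))"
```

```text
t 9.65 tcp [0.4899 0.0537 0.2256] F [ 0.02 -0.65 -0.5 ] gap -0.0001
in row frame x,y mm -0.1 -0.3 tool y ang 80.41 tilt [-0.002 -0.    -1.   ]
104 units [-0.01  1.74  2.38]
52 units [-0.    0.87  2.38]
0 units [-0.    0.01  2.38]
-52 units [-0.   -0.86  2.38]
-104 units [-0.   -1.73  2.39]
```

View pics/end.png

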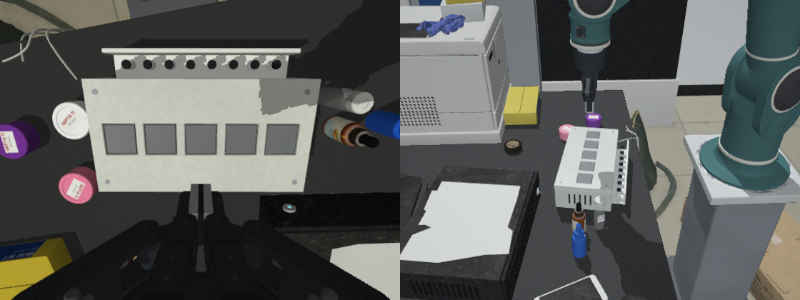

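The picture shows the tray out along the front at (200,50–78), about 36 mm. All five plates are level, and the tin, vial and dropper bottle are standing where they were.

```bash
python3 -c "
from cell import *
print(finish_job())"
```

```text
the job is handed in; nothing more can be done
None
```

The centre plate was the catch: I pressed it fully in and withdrew the hand, and the last picture shows the tray sprung open with the vial, dropper bottle and tin standing where they were; the job is handed in, no verdict was returned.

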